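# Clamp the hand grinder in its ratchet holder

## Robot

A 6-joint arm with a two-finger parallel gripper is mounted at the origin on the work surface. World frame = base frame: x ahead of the robot, y to its left, z up, the work surface at z = 0. Lengths are in m, angles in rad, forces in N, time in s.
With the tool pointing down it reaches from about 0.4 to 0.925 m from the base axis. Payload 3.4 kg.
Tool frame: the origin (TCP) lies on the centre line of the jaws, within the pads' length; the fingertips stand 11 mm ahead of it and the grasp point (between the pads) lies 8 mm behind it; z points along the fingers, y is the line along which they close (so a half turn about z gives the same grasp; the last joint's range is limited). The gripper opens to 85 mm and grips with 20 to 120 N. Pads are 22 mm wide; open, the fingers measure 114 mm over their backs; the gripper's body (76 mm by 85 mm) begins 54 mm behind the grasp point. The pads swing forward as they close: fully open they stand 13 mm farther back than shut.
Start: joints at [1.093, 0.307, 1.506, -0, 1.328, -0.073], TCP at [0.226, 0.529, 0.242] pointing down, gripper open.
Joint ranges: [-3.12, 3.12], [-1.05, 2.28], [0.14, 2.33], [-1.42, 4.57], [0.1, 2.73], [-2.68, 2.68]. Speed limits (rad/s): [2.57, 2.57, 3.14, 3.14, 3.14, 3.14].

## Interface

Orientations are given as a rotation vector (axis times angle).
In Python, from cell import get_state, read_camera, sign_off gives the robot as it stands.
- The arm moves only by the shell command python3 -m jog 'ROWS' [FORCE]. ROWS is text: rows parted by semicolons, each of 7 numbers parted by spaces: the shift along the tool's x, y, z each as a share of 0.025 m, from -1 to 1, then the turn, a rotation vector about the tool's x, y, z each as a share of 0.1 rad, from -1 to 1, then the finger opening in mm, from 0 to 85.4. In form: tx ty tz wx wy wz fingers; .... A call has exactly 5 rows; each row shifts and turns the commanded pose from where the row before left it, along the tool's axes as they then stand; what a row does not reach is not made up. A row lasts 1/12 s, in which the tool goes at most 41.7 mm and 7.16 degrees, less where a joint would pass 70% of its speed; a pose out of reach is approached as far as the arm can. A call with a number of a shift or a turn outside -1 to 1 is refused whole. A call with a gripper value outside its range is refused whole. The fingers move at their own pace and stop on an object; FORCE is the grip in N (left out, the last holds). Time passes only in rows, so rows that do not move let the fingers close, or fill a call up. It gives the time, the measured TCP pose, the force, the opening and the grip force at its end, in the units of the state.
- get_state(): the state, without advancing time (a new reading comes with each control period).
- read_camera(name): name is "scene" or "top" or "wrist"; returns a dict with "frame" (480x640x3 uint8, red, green, blue), "fx", "fy", "cx", "cy" (pixels), "world_from_camera" (4x4, takes a point from camera to world coordinates). Camera axes: x right, y down, z forward; pixel columns grow to the right and rows downward; lengths in m; the calibration is good to about 2 mm. The wrist camera is an equidistant fisheye: a pixel r from the principal point sees the ray r / f radians off the axis. A picture is of the moment at which its call begins. There is no depth.
- sign_off(): hands the job in; it is judged then, once.
The state is a dict: "time": time; "q": joint angles; "joint_vel": joint speeds; "joint_torque": joint torques, N m; "tcp_pos": TCP position; "tcp_rot": TCP orientation; "wrist_force": force on the tool from outside, world axes, zero at the start; "wrist_torque": the same for the moment, N m; "opening": finger opening in m; "finger_force": force on a finger pad.
Only numpy, scipy, OpenCV 4.12 (cv2) and the standard library are available. Lean on these libraries where they do the work, as an engineer would, in place of code of your own. Each camera call takes 0.05 s, during which the arm holds its last target. There are 200 camera calls.

## Task

Set the steel hand grinder upright in the ratchet clamp, between the moving jaw and the V-shaped stop, and let go of it. Then work the clamp's squeeze trigger - only the trigger, never pushing the jaw itself - stroke by stroke until the jaw has met the grinder and presses it firmly against the stop without crushing its thin shell, and finish while still holding the trigger squeezed so that the pressure stays on. Set the grinder down gently and leave the other things on the counter where they are.

Things in the scene. Friction and masses are not known exactly. Their poses are not given: they have to be found in the camera images.
- clamp: One-hand ratchet bar clamp fixed to the counter; dark wood bed 100 (x) by 355 (y) by 12 mm, origin centre of underside. Along its y from - to +: trigger paddle, fixed black handle post (y -51.5 to -37.5, 36 wide, top z 129 mm), moving jaw, place for the grinder, V-shaped stop. The jaw's toothed bar, 10 mm wide, runs through post and trigger and out behind, below z 60 mm (pawl to 72).
- cradle (a point): Point on the bed's top (12 mm above the counter) where the centre of the grinder's underside lies when it is fully against the stop; axes as clamp (+y to the stop). The stop's arms come back to 17 mm beyond this point, 30 mm either side. Jaw and stop are 85 mm high, so hold the grinder across the clamp's x and set it down 5 to 10 mm short of this point (to -y).
- post_face (a point): Centre of the face of the fixed handle post that looks towards the jaw (+y), 105 mm above the counter: the palm side of the squeeze grip. At least 50 mm are free between it and the jaw plate's back.
- trigger_face (a point): Centre of the outer (-y) face of the trigger paddle, 105 mm above the counter, where a finger pushes it towards +y. At rest it is 54 mm from post_face, fully squeezed 32 mm.
- trigger: Trigger: black paddle 36 mm wide, 10 mm thick, 67 to 129 mm above the counter; slides along the clamp's +y to the post, travel 0 to 22 mm (end stop); a 3 to 5 N spring returns it in 0.5 s when freed. Its frame is the clamp's, moved by its travel. Pressing takes about 8 N for spring and jaw brake; what is pressed beyond that goes to the jaw one to one. Stops short of 22 mm once the jaw is blocked.
- jaw_face (a point): Centre of the jaw's rubber face that presses on the grinder, 50 mm above the counter.
- jaw: Moving jaw: plate with rubber face, 44 wide, 15 thick, 16 to 85 mm above the counter, on its toothed bar. Its frame is the clamp's, moved by the jaw's travel along +y: 0 to 25 mm at the start, about 60 mm when it holds the grinder. A 4 N brake keeps it where it is left. A full trigger stroke moves it 12 to 22 mm (teeth every 10 mm; idle until one is caught). The robot may not push it (over 5 N).
- grinder: Steel hand grinder, standing: cylinder 52 mm diameter, 134 mm high, black knob to 142 mm, side lever (7 mm rod, 18 mm wooden ball) along its +y, 116 mm up, reaching 69 mm from the axis. 0.35 to 0.65 kg. Origin centre of underside. Grip it across its x, fingers clear of the lever, which passes above jaw and stop. Held firmly from 5 N of jaw force; over 40 N crushes the shell.
- canister: Empty clear plastic canister under a white flip-top lid, 76 mm in diameter, 124 mm high; stands on the other side of the clamp from the grinder; leave alone. Origin at the centre of its underside.
- cup: Stoneware cup, 76 mm in diameter, 75 mm high, on the near side of the clamp; leave alone. Origin at the centre of its underside.
- carafe: Smoky glass carafe with a handle, 124 mm in diameter, 150 mm high, beyond the clamp; leave alone. Origin at the centre of its underside.
- scoop: Coffee spoon, 150 mm long, lying on the near side of the clamp; leave alone.

How it is judged:
By the outcome, as a careful person would: the job done as asked, in the order asked, and still so for the second after the job is handed in, while the arm keeps its last pose, push and grip.
It also fails if it takes over 69 s, if anything falls off the work surface, if the arm or the gripper's body presses on something with over 40 N, if the wrist force passes 120 N, or if a joint passes its speed limit or range.

## Working session

There is one attempt and no reset: what is moved stays moved. The work goes in short steps, Python scripts to look and compute and a shell command to move; the robot and the scene stay as the last step left them, time stands still between calls to the robot, and variables do not carry over. Pictures are saved under pics/ and viewed, at most 10 in all, crops included, and the job is handed in when it is done.

```bash
mkdir -p pics; ls
python3 - <<'E'
from cell import *
import cv2
s=get_state(); print(s)
for n in("top","scene"):
    c=read_camera(n); cv2.imwrite(f"pics/{n}0.png",c["frame"][:,:,::-1]); print(n,c["fx"],c["cx"],c["cy"],c["world_from_camera"])
E
```

```text
pics
{'time': 0.0, 'q': array([ 1.09350407e+00,  3.07601398e-01,  1.50763223e+00,  2.37633414e-07,
        1.32840145e+00, -7.35069739e-02]), 'joint_vel': array([-0.0002761 , -0.00018955, -0.00017085,  0.00144196,  0.0001881 ,
       -0.00185672]), 'joint_torque': array([-7.01408517e-04, -4.57564223e+01, -2.51917791e+01, -2.05086644e-04,
        1.34314908e-02,  3.22992219e-05]), 'tcp_pos': array([0.22564463, 0.52816706, 0.24138027]), 'tcp_rot': array([-0.62985274, -3.07723734,  0.00308669]), 'wrist_force': array([-0.41306672, -0.06703905,  0.55546809]), 'wrist_torque': array([-0.06699403, -0.01538509,  0.01706033]), 'finger_force': 0.0, 'opening': 0.08534101965729111}
top 574.1239872158675 320.261473998649 237.1958222629585 [[ 6.51808108e-03 -9.83538991e-01  1.80578424e-01  3.59422925e-01]
 [-9.99893557e-01 -4.05312830e-03  1.40159466e-02 -4.26869886e-04]
 [-1.30533225e-02 -1.80650560e-01 -9.83460719e-01  1.28172966e+00]
 [ 0.00000000e+00  0.00000000e+00  0.00000000e+00  1.00000000e+00]]
scene 587.43356429091 320.46520334082766 240.36713736831953 [[-0.28850736  0.76116489 -0.58085412  1.30866589]
 [ 0.95738769  0.22101594 -0.18590524  0.23304822]
 [-0.01312653 -0.60973762 -0.79249463  1.12845576]
 [ 0.          0.          0.          1.        ]]
```

View pics/top0.png

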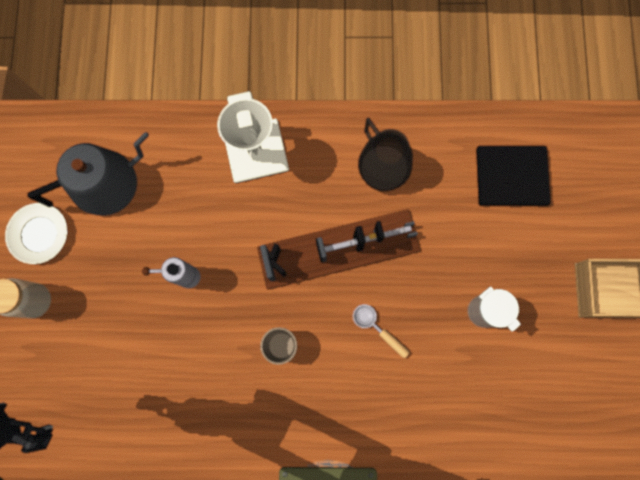

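View pics/scene0.png

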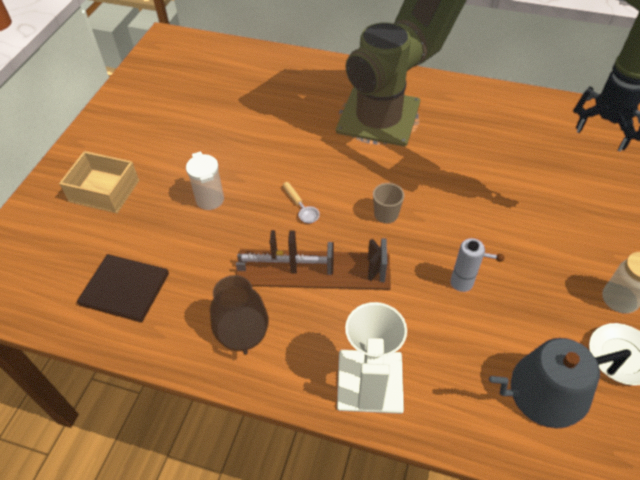

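The top view shows the grinder's top at about (174,266) with its lever toward image left (+y). The clamp bed runs from (262,268) to (418,232), with the stop on the left and the trigger near (378,232). The scene view agrees with this.

Run:
```python
import cv2,numpy as np
t=cv2.imread("pics/top0.png"); s=cv2.imread("pics/scene0.png")
a=cv2.resize(t[200:300,130:430],None,fx=2.66,fy=2.66,interpolation=cv2.INTER_CUBIC)
b=cv2.resize(s[220:300,225:525],None,fx=2.66,fy=2.66,interpolation=cv2.INTER_CUBIC)
cv2.imwrite("pics/crop0.png",np.vstack([a,b])); print(a.shape,b.shape)
```

```text
(266, 798, 3) (213, 798, 3)
```

View pics/crop0.png

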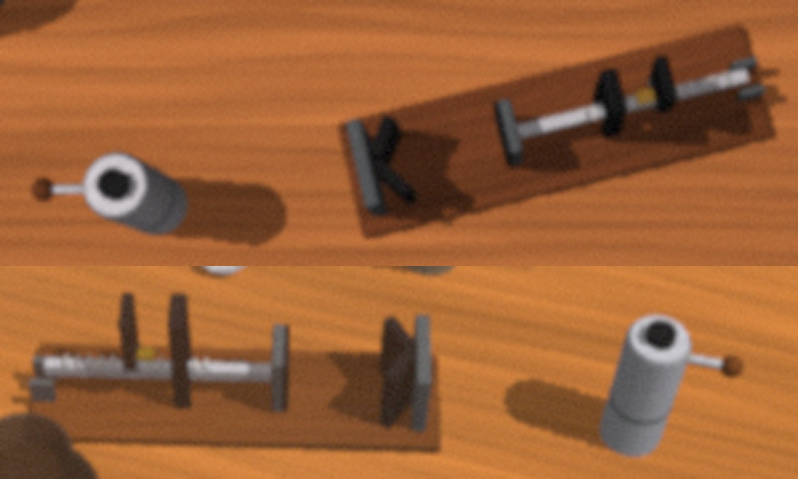

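The crop shows the bed corners at (343,123), (742,27), (775,135) and (367,236). The grinder's rim centre is at (115,185) in the top view and (660,338) in the scene view. The lever ball is at (42,188) in the top view and (732,366) in the scene view.

```bash
cat > h.py <<'E'
import numpy as np, cv2
from cell import *
from scipy.spatial.transform import Rotation as R
def ray(c,u,v):
    d=np.array([(u-c["cx"])/c["fx"],(v-c["cy"])/c["fy"],1]); M=c["world_from_camera"]; return M[:3,3],M[:3,:3]@d
def onz(c,p,z):
    o,d=ray(c,*p); return o+d*(z-o[2])/d[2]
def tri(r):
    A=sum(np.eye(3)-np.outer(d,d)/(d@d) for o,d in r); b=sum((np.eye(3)-np.outer(d,d)/(d@d))@o for o,d in r); return np.linalg.solve(A,b)
def proj(c,P):
    M=np.linalg.inv(c["world_from_camera"]); p=M[:3,:3]@P+M[:3,3]; return np.array([c["cx"]+c["fx"]*p[0]/p[2],c["cy"]+c["fy"]*p[1]/p[2]])
E
python3 - <<'E'
from h import *
np.set_printoptions(precision=4,suppress=True)
t=read_camera("top"); s=read_camera("scene")
T=lambda x,y:(130+(x+.5)/2.66-.5,200+(y+.5)/2.66-.5); S=lambda x,y:(225+(x+.5)/2.66-.5,220+(y-266+.5)/2.66-.5)
C=np.array([onz(t,T(*p),.012) for p in[(343,123),(742,27),(775,135),(367,236)]])
print("bed",C,C.mean(0)); y=(C[0]+C[3]-C[1]-C[2])/2; print("len",np.linalg.norm(y),"width",np.linalg.norm(C[0]-C[3]),"ydir",np.degrees(np.arctan2(y[1],y[0])))
Cs=[onz(s,S(*p),.012) for p in[(438,450),(30,440),(45,345)]]; print("scene corners",Cs)
y/=np.linalg.norm(y); x=np.array([y[1],-y[0],0]); o=C.mean(0)
for n,p,z in[("post",(602,70),.129),("post",(620,70),.129),("post",(605,135),.129),("post",(620,133),.129),("trig",(655,60),.129),("trig",(662,110),.129),("trig",(675,106),.129),("jaw",(498,102),.085),("jaw",(508,101),.085),("jaw",(520,162),.085),("stop",(347,123),.085),("stop",(372,212),.085),("stop",(381,209),.085)]:
    q=onz(t,T(*p),z)-o; print(n,(x@q*1000).round(1),(y@q*1000).round(1))
print("rim",onz(t,T(115,185),.134),onz(s,S(660,338),.134),tri([ray(t,*T(115,185)),ray(s,*S(660,338))]))
print("ball",onz(t,T(42,188),.116),onz(s,S(732,366),.116))
# rim by mask
f=t["frame"].astype(int); m=((f.min(2)>150)&(f.max(2)-f.min(2)<40)).astype(np.uint8); m[:, :150]=0;m[:,205:]=0;m[:240]=0;m[300:]=0
cs,_=cv2.findContours(m,0,2); k=max(cs,key=cv2.contourArea); e=cv2.minEnclosingCircle(k); print("mask",e,onz(t,e[0],.134), "rpx expect",26*574/1140)
s0=get_state(); print(s0["time"],s0["tcp_pos"],R.from_rotvec(s0["tcp_rot"]).as_matrix())
E
```

```text
bed [[ 0.5721  0.1559  0.012 ]
 [ 0.6564 -0.182   0.012 ]
 [ 0.5634 -0.2077  0.012 ]
 [ 0.4767  0.1335  0.012 ]] [ 0.5671 -0.0251  0.012 ]
len 0.35015078032026764 width 0.0979326854438243 ydir 104.1312681287949
scene corners [array([0.579 , 0.1598, 0.012 ]), array([ 0.6666, -0.1762,  0.012 ]), array([ 0.5685, -0.201 ,  0.012 ])]
post 18.9 -37.7
post 15.6 -51.1
post -30.7 -27.3
post -32.0 -38.8
trig 16.7 -79.3
trig -22.4 -74.5
trig -21.8 -84.9
jaw 21.8 44.8
jaw 20.7 36.9
jaw -29.2 39.4
stop 34.1 165.5
stop -39.9 162.0
stop -39.3 154.6
rim [0.5032 0.313  0.134 ] [0.5064 0.3133 0.134 ] [0.5036 0.3138 0.1306]
ball [0.5028 0.3743 0.116 ] [0.5039 0.3734 0.116 ]
mask ((167.0, 270.0), 17.02948570251465) [0.5016 0.3249 0.134 ] rpx expect 13.091228070175438
0.2 [0.2258 0.5283 0.2417] [[-0.9196  0.3929 -0.0006]
 [ 0.3929  0.9196 -0.0012]
 [ 0.0001 -0.0014 -1.    ]]
```

Run:
```python
from h import *
np.set_printoptions(precision=4,suppress=True)
t=read_camera("top"); s=read_camera("scene")
T=lambda x,y:(130+(x+.5)/2.66-.5,200+(y+.5)/2.66-.5); S=lambda x,y:(225+(x+.5)/2.66-.5,220+(y-266+.5)/2.66-.5)
th=np.radians(104.2); y=np.array([np.cos(th),np.sin(th),0]); x=np.array([y[1],-y[0],0]); o=np.array([.568,-.0245,0])
def f(n,c,p,z): q=onz(c,p,z)-o; print(n,(x@q*1000).round(1),(y@q*1000).round(1))
f("vtip up",t,T(398,123),.085); f("vtip up l",t,T(382,118),.085);f("vtip low",t,T(413,193),.085); f("stop back",t,T(347,123),.085)
f("jaw front top",t,T(498,103),.085)
f("vtip scene",s,S(385,318),.085); f("jaw scene front",s,S(287,326),.085); f("stop scene",s,S(430,317),.085); f("post scene L",s,S(172,295),.129); f("post scene R",s,S(188,295),.129);f("trig scene L",s,S(122,294),.129);f("trig scene R",s,S(134,294),.129)
```

```text
vtip up 23.6 125.7
vtip up l 30.6 137.2
vtip low -33.8 126.9
stop back 33.4 165.1
jaw front top 20.1 44.7
vtip scene -27.3 127.9
jaw scene front -15.9 45.6
stop scene -29.6 165.7
post scene L -10.9 -48.5
post scene R -11.4 -35.4
trig scene L -10.6 -89.6
trig scene R -10.9 -79.7
```

```bash
cat > d.py <<'E'
# usage: d.py x y z yaw_deg rows : shares per row (translation along present axes; turn about present axes)
import sys; from h import *
x,y,z,yaw,n=map(float,sys.argv[1:]); s=get_state(); M=R.from_rotvec(s["tcp_rot"]).as_matrix()
a=np.radians(yaw); ty=np.array([np.cos(a),np.sin(a),0]); tz=np.array([0,0,-1]); G=np.c_[np.cross(ty,tz),ty,tz]
print("t",s["time"],"pos",s["tcp_pos"].round(4),"F",s["wrist_force"].round(1),"shift/row",(M.T@(np.array([x,y,z])-s["tcp_pos"])/.025/n).round(3),"total rows turn",(R.from_matrix(M.T@G).as_rotvec()/.1/n).round(3))
E
A="-0.9 -0.24 0 0 0 0 85"
python3 -m jog '-0.91 -0.235 0 0 0 0 85;-0.91 -0.235 0 0 0 0 85;-0.91 -0.235 0 0 0 0 85;-0.91 -0.235 0 0 0 0 85;-0.91 -0.235 0 0 0 0 85'
python3 -m jog '-0.91 -0.235 0 0 0 0 85;-0.91 -0.235 0 0 0 0 85;-0.91 -0.235 0 0 0 0 85;-0.91 -0.235 0 0 0 0 85;-0.91 -0.235 0 0 0 0 85'
python3 -m jog '-0.91 -0.235 0 0 0 0 85;-0.91 -0.235 0 0 0 0 85;-0.91 -0.235 0 0 0 0 85;-0.91 -0.235 0 0 0 0 85;-0.91 -0.235 0 0 0 0 85'
python3 -m jog '0 0 0 0 0 0.97 85;0 0 0 0 0 0.97 85;0 0 0 0 0 0.97 85;0 0 0 0 0 0.97 85;0 0 0 0 0 0.97 85'
python3 -m jog '0 0 0 0 0 0.97 85;0 0 0 0 0 0.97 85;0 0 0 0 0 0.97 85;0 0 0 0 0 0.97 85;0 0 0 0 0 0.97 85'
python3 -m jog '0 0 0 0 0 0.97 85;0 0 0 0 0 0.97 85;0 0 0 0 0 0 85;0 0 0 0 0 0 85;0 0 0 0 0 0 85'
python3 d.py .5045 .3135 .2 0 1
python3 - <<'E'
from h import *
c=read_camera("wrist"); cv2.imwrite("pics/w1.png",c["frame"][:,:,::-1]); print(c["fx"],c["cx"],c["cy"],c["world_from_camera"])
E
```

```text
time: 0.72
tcp_pos: [0.3196, 0.4564, 0.2423]
tcp_rot: [0.629, 3.078, -0.0]
wrist_force: [0.2, 0.6, -0.4]
opening: 0.0847
finger_force: 0.0
time: 1.13
tcp_pos: [0.4128, 0.3845, 0.2423]
tcp_rot: [-0.63, -3.078, 0.0]
wrist_force: [0.2, -0.1, 0.0]
opening: 0.0848
finger_force: 0.0
time: 1.55
tcp_pos: [0.5059, 0.3128, 0.2423]
tcp_rot: [-0.63, -3.078, 0.0]
wrist_force: [0.7, 0.6, -1.4]
opening: 0.0851
finger_force: 0.0
time: 1.97
tcp_pos: [0.5052, 0.3134, 0.2421]
tcp_rot: [-1.358, -2.833, 0.0]
wrist_force: [-0.7, -0.2, -0.4]
opening: 0.085
finger_force: 0.0
time: 2.38
tcp_pos: [0.5051, 0.3136, 0.2422]
tcp_rot: [-1.998, -2.424, 0.0]
wrist_force: [0.0, -0.8, -0.6]
opening: 0.085
finger_force: 0.0
time: 2.8
tcp_pos: [0.5051, 0.3136, 0.2422]
tcp_rot: [-2.215, -2.227, 0.0]
wrist_force: [0.4, 0.2, 0.4]
opening: 0.0856
finger_force: 0.0
t 2.8 pos [0.5051 0.3136 0.2422] F [0.4 0.2 0.4] shift/row [-0.004 -0.024  1.69 ] total rows turn [-0.001  0.001  0.054]
371.64829954431775 320.64553265615274 234.8824820626337 [[ 9.99987926e-01  4.86182976e-03  7.14527146e-04  5.04021840e-01]
 [ 4.85072059e-03 -9.53339328e-01 -3.01861882e-01  3.90452916e-01]
 [-7.86414251e-04  3.01861703e-01 -9.53351401e-01  3.73992889e-01]
 [ 0.00000000e+00  0.00000000e+00  0.00000000e+00  1.00000000e+00]]
```

View pics/w1.png

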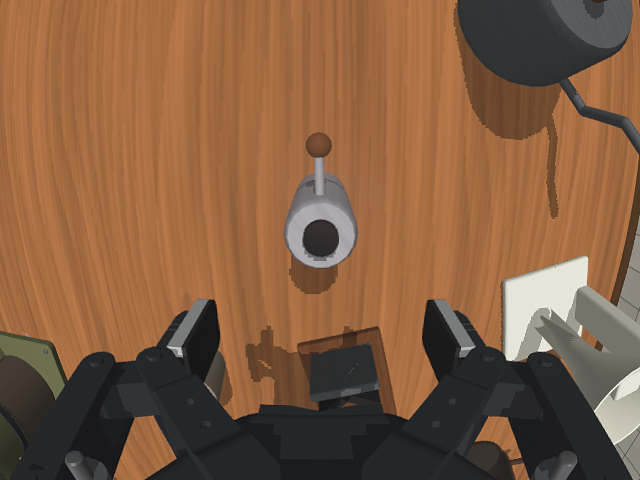

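The wrist view shows the grinder's rim centre at (321,232), its knob at (321,238) and the ball at (319,145). That puts the grinder at about (0.504, 0.314) with its lever along +y, so I descend and grip.

```bash
python3 -m jog '0 -0.03 1 0 0 0 85;0 0 1 0 0 0 85;0 0 1 0 0 0 85;0 0 1 0 0 0 85;0 0 1 0 0 0 85' | head -2
python3 -m jog '0 0 0.6 0 0 0 85;0 0 0.4 0 0 0 85;0 0 0 0 0 0 85;0 0 0 0 0 0 60;0 0 0 0 0 0 54'|head -5
python3 -m jog '0 0 0 0 0 0 45;0 0 0 0 0 0 45;0 0 0 0 0 0 45;0 0 0 0 0 0 45;0 0 0 0 0 0 45' 35
python3 -m jog '0 0 0 0 0 0 45;0 0 0 0 0 0 45;0 0 0 0 0 0 45;0 0 0 0 0 0 45;0 0 0 0 0 0 45'
```

```text
time: 3.27
tcp_pos: [0.5045, 0.3137, 0.1165]
time: 3.68
tcp_pos: [0.5054, 0.3141, 0.0934]
tcp_rot: [2.217, 2.225, 0.003]
wrist_force: [0.2, 0.7, -0.7]
opening: 0.0634
time: 4.1
tcp_pos: [0.5052, 0.3142, 0.0939]
tcp_rot: [2.217, 2.224, 0.005]
wrist_force: [-0.8, -0.1, 7.2]
opening: 0.0514
finger_force: 37.0
time: 4.52
tcp_pos: [0.5052, 0.3142, 0.0939]
tcp_rot: [2.217, 2.224, 0.005]
wrist_force: [-1.5, -0.3, 6.7]
opening: 0.0511
finger_force: 37.0
```

```bash
python3 -m jog '0 0 -0.3 0 0 0 45;0 0 -0.8 0 0 0 45;0 0 -1 0 0 0 45;0 0 -1 0 0 0 45;0 0 -1 0 0 0 45'
python3 -m jog '0 0 -0.7 0 0 0 45;-0.3 0 0 0 0 0 45;-0.7 0.1 0 0 0 0 45;-0.8 0.15 0 0 0 0 45;-0.8 0.15 0 0 0 0 45'|head -2
python3 -m jog '-0.8 0.15 0 0 0 0 45;-0.8 0.15 0 0 0 0 45;-0.8 0.15 0 0 0 0 45;-0.8 0.15 0 0 0 0 45;-0.8 0.15 0 0 0 0 45'|head -2
python3 -m jog '-0.8 0.15 0 0 0 0 45;-0.8 0.15 0 0 0 0 45;-0.8 0.16 0 0 0 0 45;-0.6 0 0 0 0 0 45;-0.3 0 0 0 0 0 45'|head -2
python3 -m jog '0 0 0 0 0 -0.5 45;0 0 0 0 0 -0.8 45;0 0 0 0 0 -0.8 45;0 0 0 0 0 -0.4 45;0 0 0 0 0 0 45'
python3 d.py .543 .0754 .106 14.2 1
python3 - <<'E'
from h import *
c=read_camera("wrist"); cv2.imwrite("pics/w2.png",c["frame"][:,:,::-1]); print(c["world_from_camera"])
c=read_camera("scene")["frame"][100:340,200:520,::-1]; cv2.imwrite("pics/s2.png",cv2.resize(c,None,fx=2.5,fy=2.5,interpolation=2))
E
```

```text
time: 4.93
tcp_pos: [0.5033, 0.313, 0.195]
tcp_rot: [-2.217, -2.224, 0.005]
wrist_force: [-0.6, -0.1, -6.0]
opening: 0.0513
finger_force: 38.4
time: 5.35
tcp_pos: [0.5129, 0.2471, 0.2104]
time: 5.77
tcp_pos: [0.532, 0.1468, 0.2103]
time: 6.18
tcp_pos: [0.5438, 0.0637, 0.2104]
time: 6.6
tcp_pos: [0.544, 0.0663, 0.211]
tcp_rot: [-1.921, -2.483, 0.003]
wrist_force: [0.2, -0.1, -5.3]
opening: 0.0513
finger_force: 38.4
t 6.6 pos [0.544  0.0663 0.211 ] F [ 0.2 -0.1 -5.3] shift/row [0.36  0.065 4.199] total rows turn [-0.028 -0.008  0.062]
[[ 0.9680465   0.24016824  0.072147    0.52433853]
 [ 0.25074532 -0.92292619 -0.29211989  0.14060014]
 [-0.00357157  0.30087616 -0.95365653  0.34277766]
 [ 0.          0.          0.          1.        ]]
```

View pics/w2.png

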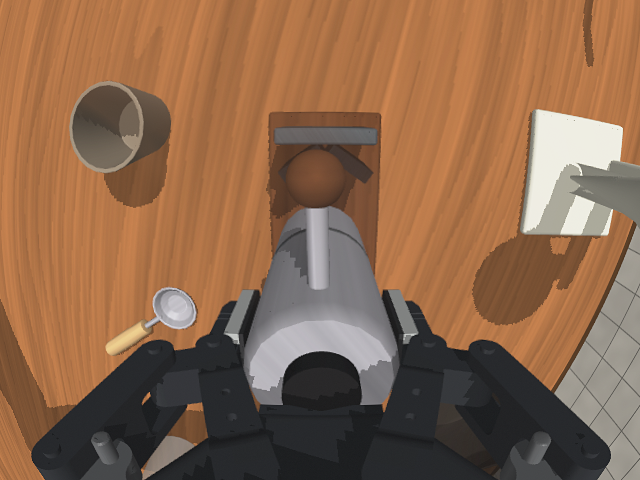

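View pics/s2.png

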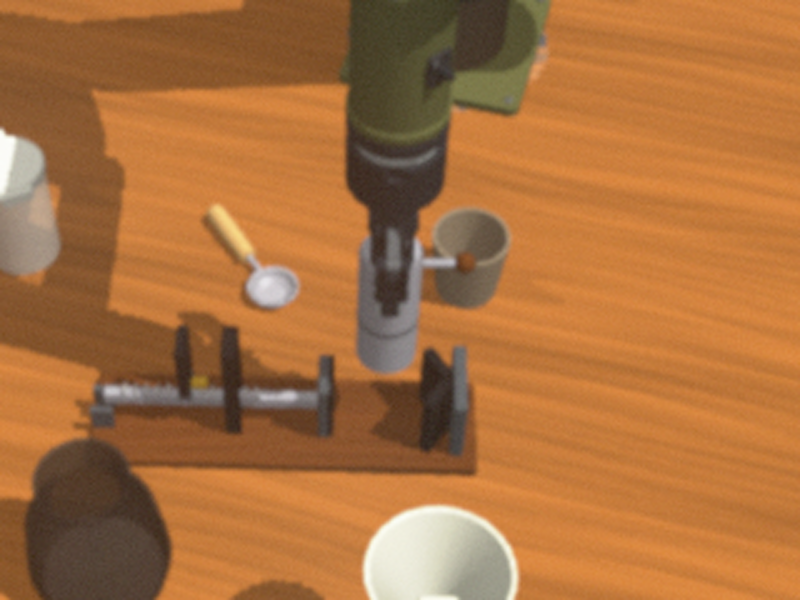

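The wrist view shows the bed's end corners at (270,113) and (380,113), and the stop plate's back top edge at (276,128) to (377,128). The scene view shows the grinder hanging upright and clear of the clamp. I'll refine the clamp pose from these pixels.

```bash
cat >> h.py <<'E'
def fonz(c,p,z):
    a=np.array([p[0]-c["cx"],p[1]-c["cy"]]); r=np.hypot(*a); t=r/c["fx"]; d=np.r_[a/r*np.sin(t),np.cos(t)]
    M=c["world_from_camera"]; d=M[:3,:3]@d; o=M[:3,3]; return o+d*(z-o[2])/d[2]
E
python3 - <<'E'
from h import *
c=read_camera("wrist")
th=np.radians(104.2); y=np.array([np.cos(th),np.sin(th),0]); x=np.array([y[1],-y[0],0]); o=np.array([.568,-.0235,0])
for n,p,z in[("bed",(270,113),.012),("bed",(380,113),.012),("bededge",(377,250),.012),("bedL",(274,215),.012),("stopback",(276,128),.085),("stopback",(377,128),.085),("stopfront",(275,145),.085),("stopfront",(378,144),.085),("Rtip",(373,170),.085),("Rtip lo",(367,181),.085),("ball",(316,178),.116+.118),("knobcentre",(322,378),.142+.118)]:
    P=fonz(c,p,z); print(n,P.round(4),(x@(P-o)*1000).round(1),(y@(P-o)*1000).round(1))
P=get_state()["tcp_pos"]; print("tcp",x@(P-o)*1000,y@(P-o)*1000)
E
```

```text
bed [0.4787 0.1371 0.012 ] -47.2 177.6
bed [0.5725 0.1615 0.012 ] 49.8 178.2
bededge [0.6057 0.038  0.012 ] 51.6 50.4
bedL [0.5033 0.0471 0.012 ] -45.4 84.3
stopback [0.4954 0.1287 0.085 ] -33.1 165.3
stopback [0.5628 0.1462 0.085 ] 36.5 165.8
stopfront [0.4975 0.1169 0.085 ] -33.9 153.5
stopfront [0.5664 0.1356 0.085 ] 37.5 154.6
Rtip [0.568 0.117 0.085] 34.5 136.2
Rtip lo [0.5661 0.1083 0.085 ] 30.5 128.2
ball [0.5273 0.124  0.234 ] -3.2 153.0
knobcentre [0.542  0.0742 0.26  ] -1.2 101.1
tcp -0.6613998932895041 92.8062935893185
```

```bash
python3 -m jog '0.2 0.05 0 0 0 0.2 45;0.21 0.04 0.3 0 0 0 45;0 0 0.8 0 0 0 45;0 0 0.8 0 0 0 45;0 0 0.8 0 0 0 45'|head -4
python3 -m jog '0 0 0.6 0 0 0 45;0 0 0.4 0 0 0 45;0 0 0.2 0 0 0 45;0 0 0 0 0 0 45;0 0 0 0 0 0 45'
python3 d.py .543 .0754 .106 14.2 1
```

```text
time: 7.17
tcp_pos: [0.545, 0.0772, 0.1438]
tcp_rot: [1.947, 2.465, 0.001]
wrist_force: [0.2, -0.9, -4.8]
time: 7.58
tcp_pos: [0.5455, 0.0769, 0.115]
tcp_rot: [1.948, 2.464, 0.001]
wrist_force: [-0.0, 0.3, -4.3]
opening: 0.0509
finger_force: 38.3
t 7.5833 pos [0.5455 0.0769 0.115 ] F [-0.   0.3 -4.3] shift/row [-0.035 -0.11   0.359] total rows turn [ 0.004  0.    -0.148]
```

```bash
python3 -m jog '0 -0.04 0.1 0 0 0 45;0 0 0.08 0 0 0 45;0 0 0.06 0 0 0 45;0 0 0.04 0 0 0 45;0 0 0 0 0 0 45'|sed -n '2p;4p'
python3 -m jog '0 0 0.02 0 0 0 45;0 0 0.02 0 0 0 45;0 0 0.02 0 0 0 45;0 0 0 0 0 0 45;0 0 0 0 0 0 45'|sed -n '2p;4p'
```

```text
tcp_pos: [0.5441, 0.0765, 0.1079]
wrist_force: [-0.6, 0.2, -4.7]
tcp_pos: [0.5441, 0.0765, 0.1063]
wrist_force: [-0.5, -0.0, -5.2]
```

```bash
for i in 1; do python3 -m jog '0 0 0.02 0 0 0 45;0 0 0.02 0 0 0 45;0 0 0.02 0 0 0 45;0 0 0 0 0 0 45;0 0 0 0 0 0 45'|sed -n '2p;4p'; done
python3 -m jog '0 0 0.02 0 0 0 45;0 0 0 0 0 0 45;0 0 0 0 0 0 45;0 0 0 0 0 0 45;0 0 0 0 0 0 45'|sed -n '2p;4p'
```

```text
tcp_pos: [0.5442, 0.0764, 0.106]
wrist_force: [-2.7, -0.6, 5.7]
tcp_pos: [0.5442, 0.0764, 0.106]
wrist_force: [-3.8, -0.5, 8.2]
```

```bash
python3 -m jog '0 0 0 0 0 0 53;0 0 0 0 0 0 56;0 0 0 0 0 0 62;0 0 0 0 0 0 70;0 0 0 0 0 0 78' 20
python3 -m jog '0 0 0 0 0 0 84;0 0 0 0 0 0 84;0 0 -0.3 0 0 0 84;0 0 -0.8 0 0 0 84;0 0 -1 0 0 0 84'
python3 -m jog '0 0 -1 0 0 0 84;0 0 -1 0 0 0 84;0 0 -1 0 0 0 84;0 0 -0.3 0 0 0 84;0 0 0 0 0 0 84'
python3 - <<'E'
from h import *
c=read_camera("wrist"); cv2.imwrite("pics/w3.png",c["frame"][:,:,::-1]); print(c["world_from_camera"])
E
```

```text
time: 9.67
tcp_pos: [0.5445, 0.0766, 0.1043]
tcp_rot: [1.948, 2.464, 0.001]
wrist_force: [-1.4, 0.0, -0.3]
opening: 0.0775
finger_force: 0.0
time: 10.08
tcp_pos: [0.5426, 0.0764, 0.156]
tcp_rot: [-1.946, -2.462, 0.005]
wrist_force: [-0.1, 0.2, 0.4]
opening: 0.0839
finger_force: 0.0
time: 10.5
tcp_pos: [0.5458, 0.0766, 0.2423]
tcp_rot: [1.945, 2.461, 0.007]
wrist_force: [-0.4, 0.3, 0.4]
opening: 0.0837
finger_force: 0.0
[[ 0.97307415  0.21802776  0.07477024  0.52656048]
 [ 0.23042849 -0.92782904 -0.29331892  0.15134314]
 [ 0.00542233  0.30265025 -0.95308626  0.37399567]
 [ 0.          0.          0.          1.        ]]
```

View pics/w3.png

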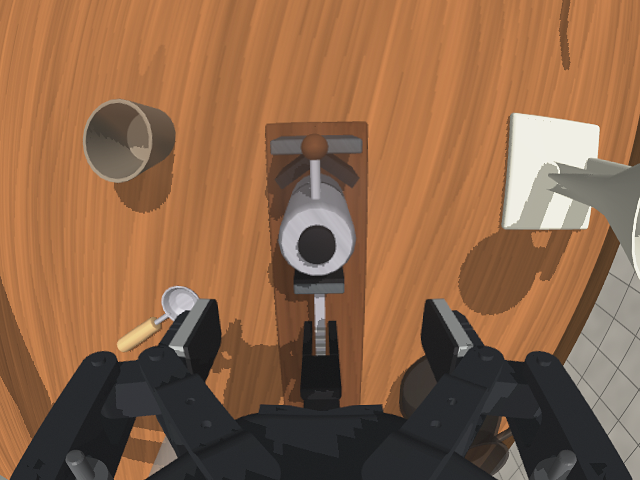

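The grinder stands free between the jaw and the V, with its knob at (317,245), the jaw at (319,285) and the lever over the stop. Next I move to the trigger and turn 90°.

```bash
python3 -m jog '-0.4 0 0 0 0 0 84;-0.85 0 0 0 0 0 84;-0.85 0 0 0 0 0 84;-0.85 0 0 0 0 0 84;-0.85 0 0 0 0 0 84'|head -2
python3 -m jog '-0.85 0.02 0 0 0 0 84;-0.85 0.02 0 0 0 0 84;-0.85 0 0 0 0 0 84;-0.3 0 0 0 0 0.5 84;0 0 0 0 0 0.98 84'|head -2
python3 -m jog '0 0 0 0 0 0.98 84;0 0 0 0 0 0.98 84;0 0 0 0 0 0.98 84;0 0 0 0 0 0.98 84;0 0 0 0 0 0.98 84'|head -2
python3 -m jog '0 0 0 0 0 0.98 75;0 0 0 0 0 0.98 70;0 0 0 0 0 0.98 66;0 0 0 0 0 0.98 66;0 0 0 0 0 0.98 66'|head -2
python3 -m jog '0 0 0 0 0 0.98 66;0 0 0 0 0 0.98 66;0 0 0 0 0 0.98 66;0 0 0 0 0 0.98 66;0 0 0 0 0 0 66'
python3 d.py .5852 -.0853 .1 -75.8 1
```

```text
time: 10.97
tcp_pos: [0.5649, -0.0173, 0.2369]
time: 11.38
tcp_pos: [0.5828, -0.088, 0.2366]
time: 11.8
tcp_pos: [0.5821, -0.0856, 0.2367]
time: 12.22
tcp_pos: [0.5822, -0.0856, 0.2367]
time: 12.63
tcp_pos: [0.5822, -0.0855, 0.2369]
tcp_rot: [-3.109, -0.44, 0.007]
wrist_force: [-0.3, 1.0, -0.3]
opening: 0.0657
finger_force: 0.0
t 12.6333 pos [ 0.5822 -0.0855  0.2369] F [-0.3  1.  -0.3] shift/row [0.14  0.034 5.475] total rows turn [-0.017  0.041  0.333]
```

```bash
python3 -m jog '0.14 0.03 0 0 0.04 0.33 66;0 0 0 0 0 0 66;0 0 0 0 0 0 66;0 0 0 0 0 0 66;0 0 0 0 0 0 66'|head -3
python3 - <<'E'
from h import *
c=read_camera("wrist"); cv2.imwrite("pics/w4.png",c["frame"][:,:,::-1])
E
```

```text
time: 13.05
tcp_pos: [0.5867, -0.0849, 0.2388]
tcp_rot: [-3.116, -0.395, -0.005]
```

View pics/w4.png

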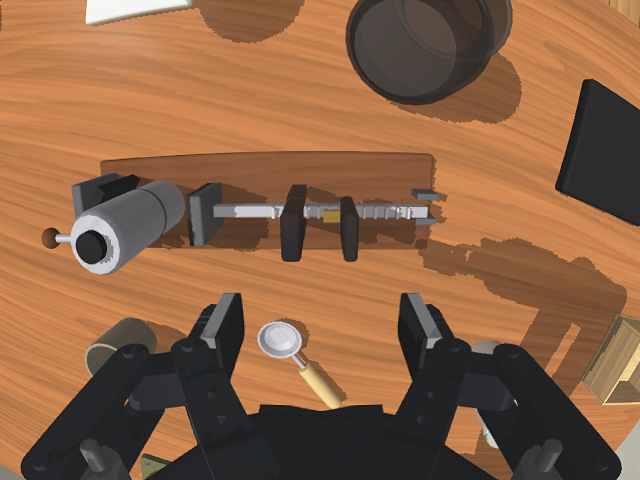

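The wrist view shows the post top's near edge at columns 282–300, around row 255. The trigger top spans columns 342–358 and the jaw plate is near (200,240), with the fingers below them.

```bash
python3 - <<'E'
from h import *
c=read_camera("wrist")
th=np.radians(104.2); y=np.array([np.cos(th),np.sin(th),0]); x=np.array([y[1],-y[0],0]); o=np.array([.568,-.0235,0])
for n,p,z in[("post face",(281.5,255),.129),("post back",(301,255),.129),("post end",(291,262),.129),("trig in",(342,255),.129),("trig out",(358.5,255),.129),("trig end",(350,262),.129),("bed",(103,163),.012),("bed",(433,154),.012),("bed",(431,248),.012)]:
    P=fonz(c,p,z); print(n,(x@(P-o)*1000).round(1),(y@(P-o)*1000).round(1))
P=get_state()["tcp_pos"]; print("tcp",x@(P-o)*1000,y@(P-o)*1000)
E
python3 d.py .5852 -.0853 .1 -75.8 1
```

```text
post face -11.5 -36.9
post back -11.4 -50.5
post end -16.7 -43.4
trig in -11.3 -79.0
trig out -11.3 -90.6
trig end -16.5 -84.8
bed 47.8 172.8
bed 51.0 -175.3
bed -47.4 -180.8
tcp 3.2867263720508033 -64.03094170327154
t 13.15 pos [ 0.5869 -0.0848  0.2392] F [ 0.2  0.6 -0.7] shift/row [-9.100e-02  5.000e-03  5.566e+00] total rows turn [-0.002 -0.037  0.037]
```

```bash
python3 -m jog '-0.07 0 0.8 0 0 0.04 66;0 0 1 0 0 0 66;0 0 1 0 0 0 66;0 0 1 0 0 0 66;0 0 0.8 0 0 0 66'|head -4
python3 -m jog '0 0 0.6 0 0 0 66;0 0 0.3 0 0 0 66;0 0 0.1 0 0 0 66;0 0 0 0 0 0 66;0 0 0 0 0 0 66' 20
python3 d.py .5852 -.0853 .1 -75.8 1
```

```text
time: 13.57
tcp_pos: [0.5852, -0.0849, 0.1228]
tcp_rot: [-3.117, -0.388, -0.005]
wrist_force: [-0.1, 0.5, -0.3]
time: 13.98
tcp_pos: [0.5867, -0.0852, 0.1002]
tcp_rot: [3.118, 0.387, 0.009]
wrist_force: [-0.2, 0.5, 0.7]
opening: 0.0663
finger_force: 0.0
t 13.9833 pos [ 0.5867 -0.0852  0.1002] F [-0.2  0.5  0.7] shift/row [-0.06  -0.011  0.009] total rows turn [ 0.007 -0.056 -0.008]
```

```bash
python3 -m jog '0 0 0 0 0 0 60;0 0 0 0 0 0 56;0 0 0 0 0 0 54;0 -0.04 0 0 0 0 52;0 -0.04 0 0 0 0 50'
python3 -m jog '0 -0.08 0 0 0 0 46;0 -0.08 0 0 0 0 42;0 -0.08 0 0 0 0 38;0 -0.08 0 0 0 0 34;0 -0.04 0 0 0 0 31'
python3 -m jog '0 0 0 0 0 0 30;0 0 0 0 0 0 30;0 0 0 0 0 0 30;0 0 0 0 0 0 30;0 0 0 0 0 0 30'
```

```text
time: 14.4
tcp_pos: [0.5858, -0.082, 0.101]
tcp_rot: [-3.116, -0.387, -0.009]
wrist_force: [-2.0, 2.7, 5.4]
opening: 0.0503
finger_force: 4.7
time: 14.82
tcp_pos: [0.5837, -0.0731, 0.1031]
tcp_rot: [-3.116, -0.387, -0.011]
wrist_force: [-5.8, 3.7, 19.8]
opening: 0.0319
finger_force: 19.6
time: 15.23
tcp_pos: [0.5837, -0.0731, 0.1031]
tcp_rot: [-3.116, -0.387, -0.011]
wrist_force: [-6.0, 4.9, 20.3]
opening: 0.0319
finger_force: 20.0
```

```bash
python3 -m jog '0 0.1 0 0 0 0 40;0 0.1 0 0 0 0 50;0 0.1 0 0 0 0 60;0 0.1 0 0 0 0 66;0 0 0 0 0 0 66'
python3 -m jog '0 0 0 0 0 0 66;0 0 0 0 0 0 66;0 0 0 0 0 0 60;0 0 0 0 0 0 56;0 0 0 0 0 0 54'
python3 -m jog '0 -0.04 -0.01 0 0 0 52;0 -0.04 -0.01 0 0 0 50;0 -0.06 -0.02 0 0 0 47;0 -0.06 -0.02 0 0 0 44;0 -0.06 -0.02 0 0 0 41'
python3 -m jog '0 -0.06 -0.02 0 0 0 38;0 -0.06 -0.02 0 0 0 35;0 -0.06 -0.02 0 0 0 32;0 0 -0.01 0 0 0 31;0 0 0 0 0 0 30'
python3 - <<'E'
from h import *
c=read_camera("scene")["frame"][180:340,200:520,::-1]; cv2.imwrite("pics/s5.png",cv2.resize(c,None,fx=2.5,fy=2.5,interpolation=2))
E
```

```text
time: 15.65
tcp_pos: [0.5858, -0.0849, 0.099]
tcp_rot: [-3.118, -0.386, -0.006]
wrist_force: [0.2, -0.7, -0.1]
opening: 0.0659
finger_force: 0.0
time: 16.07
tcp_pos: [0.5855, -0.084, 0.0992]
tcp_rot: [-3.117, -0.387, -0.006]
wrist_force: [-0.5, 0.2, -0.7]
opening: 0.0541
finger_force: 1.5
time: 16.48
tcp_pos: [0.584, -0.0778, 0.1013]
tcp_rot: [-3.118, -0.387, -0.006]
wrist_force: [0.3, -3.5, -3.6]
opening: 0.0411
finger_force: 6.3
time: 16.9
tcp_pos: [0.5828, -0.0733, 0.1024]
tcp_rot: [-3.117, -0.387, -0.005]
wrist_force: [0.7, 0.0, -6.1]
opening: 0.0321
finger_force: 21.7
```

View pics/s5.png

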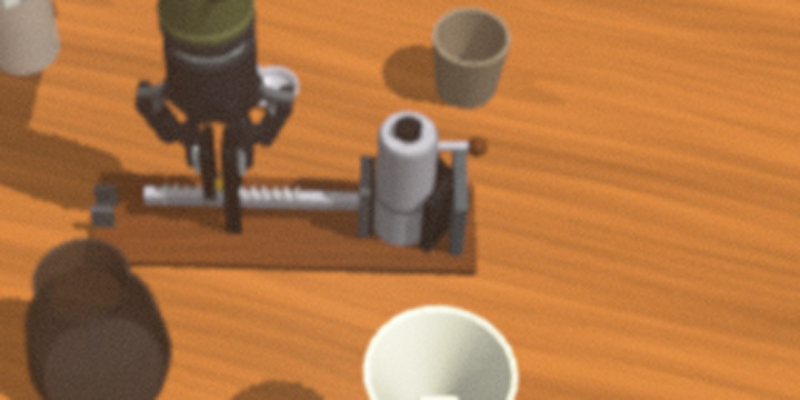

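The scene view shows the jaw front at about (375,200), just short of the upright grinder, whose left side is at about 378. The next stroke should make contact, so I take it in steps.

```bash
python3 -m jog '0 0.1 0.03 0 0 0 40;0 0.1 0.03 0 0 0 50;0 0.1 0.03 0 0 0 60;0 0.1 0.03 0 0 0 66;0 0.04 0.01 0 0 0 66' 20
python3 -m jog '0 0 0 0 0 0 66;0 0 0 0 0 0 66;0 0 0 0 0 0 60;0 0 0 0 0 0 56;0 0 0 0 0 0 54'
python3 -m jog '0 -0.04 -0.01 0 0 0 52;0 -0.04 -0.01 0 0 0 50;0 -0.04 -0.01 0 0 0 48;0 -0.04 -0.01 0 0 0 46;0 -0.04 -0.01 0 0 0 44'
```

```text
time: 17.37
tcp_pos: [0.5859, -0.0847, 0.1]
tcp_rot: [-3.118, -0.386, -0.007]
wrist_force: [0.1, -0.4, 0.8]
opening: 0.0662
finger_force: 0.0
time: 17.78
tcp_pos: [0.5856, -0.084, 0.0999]
tcp_rot: [-3.117, -0.387, -0.006]
wrist_force: [-0.2, 0.7, -0.1]
opening: 0.0541
finger_force: 1.5
time: 18.2
tcp_pos: [0.5848, -0.0809, 0.1011]
tcp_rot: [3.115, 0.387, 0.007]
wrist_force: [1.0, -9.8, -2.1]
opening: 0.0474
finger_force: 20.8
```

```bash
python3 -m jog '0 0.03 0 0 0 0 44;0 0.03 0 0 0 0 44;0 0 0 0 0 0 44;0 0 0 0 0 0 44;0 0 0 0 0 0 44' 22
python3 -m jog '0 0 0 0 0 0 42;0 0 0 0 0 0 40;0 0 0 0 0 0 40;0 0 0 0 0 0 40;0 0 0 0 0 0 40'
python3 - <<'E'
from h import *
a=read_camera("scene")["frame"][210:290,325:425,::-1]; b=read_camera("top")["frame"][210:290,240:340,::-1]
f=lambda c:cv2.resize(c,None,fx=4,fy=4,interpolation=2)
cv2.imwrite("pics/s6.png",np.hstack([f(a),f(b)]))
E
```

```text
time: 18.62
tcp_pos: [0.5848, -0.0808, 0.1011]
tcp_rot: [-3.118, -0.387, -0.006]
wrist_force: [-0.6, -2.9, 2.3]
opening: 0.0472
finger_force: 24.9
time: 19.03
tcp_pos: [0.5848, -0.0808, 0.1011]
tcp_rot: [-3.117, -0.387, -0.006]
wrist_force: [-1.3, -2.7, 3.0]
opening: 0.0473
finger_force: 24.6
```

View pics/s6.png

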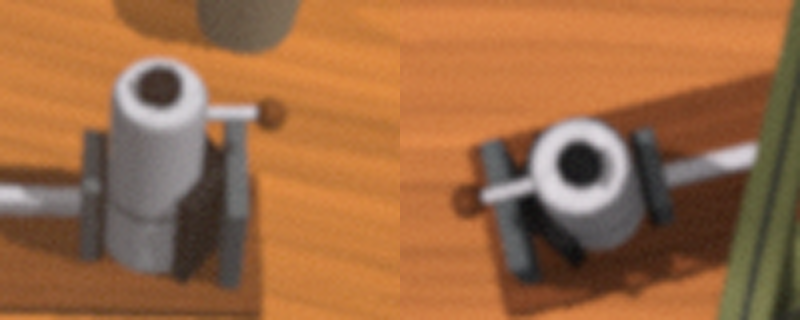

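The views show the grinder upright in the V with the jaw plate against it. The top rim centre is at about crop (580,163), which is pixel (285,250.6). I'll check its seating numerically.

Run:
```python
from h import *
th=np.radians(104.2); y=np.array([np.cos(th),np.sin(th),0]); x=np.array([y[1],-y[0],0]); o=np.array([.568,-.0235,0])
t=read_camera("top"); s=read_camera("scene")
for n,c,p,z in[("rim",t,(284.6,250.4),.134),("rim s",s,(325+160/4-.4,210+92/4-.4),.134),("jaw front",t,(240+236/4,210+133/4),.085),("jaw front s",s,(325+105/4,210+133/4),.085)]:
    P=onz(c,p,z); print(n,(x@(P-o)*1000).round(1),(y@(P-o)*1000).round(1))
print(get_state()["finger_force"],get_state()["wrist_force"],get_state()["time"])
```

```text
rim 2.8 114.3
rim s -7.3 113.8
jaw front 18.9 83.0
jaw front s -14.8 86.3
24.52963560819626 [-0.51001348 -2.90679045  2.70767159] 19.2333
```

```bash
python3 -c "
from cell import *
print(sign_off())"
```

```text
the job is handed in; nothing more can be done
None
```

I handed the job in at about 19 s. The grinder is upright against the V-stop, and the trigger is still held squeezed at about 25 N. I estimate that puts roughly 17 N on the jaw, inside the 5–40 N range. The result of the judging was not shown.

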